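# Draw a circuit module from its sleeve and centre it between sprung stage stops

## Robot

A 7-joint arm with a two-finger parallel gripper is mounted at the origin on the work surface. World frame = base frame: x ahead of the robot, y to its left, z up, the work surface at z = 0. Lengths are in mm, angles in rad, forces in N, time in s.
With the tool pointing down it reaches from about 400 to 875 mm from the base axis. Payload 19.3 kg.
Tool frame: the origin (TCP) lies between the finger pads, 19 mm behind the fingertips; this is the grasp point; z points along the fingers, y is the line along which they close (so a half turn about z gives the same grasp; the last joint's range is limited). The gripper opens to 85 mm and grips with 20 to 120 N. Pads are 22 mm wide; open, the fingers measure 114 mm over their backs; the gripper's body (76 mm by 85 mm) begins 54 mm behind the grasp point. The pads swing forward as they close: fully open they stand 13 mm farther back than shut.
Start: joints at [-1.243, 0.521, -0.036, 1.599, 0.021, 1.021, -0.113], TCP at [242.137, 576.181, 249.991] pointing down, gripper open.
Joint ranges: [-2.91, 2.91], [-0.3, 2.13], [-1.5, 1.42], [0.17, 2.43], [-1.26, 4.41], [0.16, 1.93], [-2.52, 2.52]. Speed limits (rad/s): [1.89, 1.89, 2.39, 2.39, 3.01, 3.01, 3.01].

## Interface

Orientations are given as a 3x3 rotation matrix whose columns are the frame's x, y, z axes.
In Python, from workcell import robot, cams, order gives the robot as it stands (robot), with the cameras (cams) and the job (order). Calls block until the motion is done:
- robot.movep(position, orientation): joint-space move of the TCP to a pose.
- robot.movel(position, frame=None, max_speed=150, guard=None): straight line of the TCP; frame=None keeps the orientation; max_speed is the mean speed in mm/s. With guard (N) it stops when the force on the tool has changed by that much, and returns True; else False.
- robot.goto_joints(angles): joint-space move.
- robot.open_gripper() and robot.clamp(): open the fingers fully, or close them until they stop; the grip force is fixed at half the most.
- robot.wait(seconds).
- robot.inverse_kinematics(position, orientation): joint angles nearest the present ones, or None.
- robot.read_state(): the state.
- cams.camera(name): name is "scene" or "top" or "wrist"; returns a dict with "image" (384x512x3 uint8, blue, green, red), "fx", "fy", "cx", "cy" (pixels), "cam_to_world" (4x4, takes a point from camera to world coordinates). Camera axes: x right, y up, looking along -z (the intrinsics and any distortion apply to the point x, -y, -z); pixel columns grow to the right and rows downward; lengths in mm; the calibration is good to about 2 mm. A picture is of the moment at which its call begins. There is no depth.
A pose or a line that the arm cannot do raises robot.PlanningError and nothing moves.
- order.finish_job(): hands the job in; it is judged then, once.
The state is a dict: "time": time; "qpos": joint angles; "qvel": joint speeds; "joint_efforts": joint torques, N m; "eef_pos": TCP position; "tool_rot": TCP orientation; "ft_force": force on the tool from outside, world axes, zero at the start; "torque": the same for the moment, N m; "finger_gap": finger opening in mm; "gripper_force": force on a finger pad.
Only numpy, scipy, OpenCV 4.12 (cv2) and the standard library are available. Lean on these libraries where they do the work, as an engineer would, in place of code of your own. Each camera call takes 0.05 s, during which the arm holds its last target. There are 200 camera calls.

## Task

Draw the long circuit module all the way out of its grey storage sleeve, lay it flat on the bench mat and let it go. Then take it up again by its middle and load it on the inspection stage so that it lies flat between the four side lugs, board side up, gripped by both spring-loaded end stops and centred between them; it only goes in tilted, one end first pushing a stop back. Leave the fan, the adapter box and the screwdriver where they are.

Things in the scene. Friction and masses are not known exactly. Their poses are not given: they have to be found in the camera images.
- module: Circuit module: aluminium carrier bar 160 long (x) x 32 wide (y) x 18 high (z), green circuit board and components on top (overall height 27), about 0.16 kg. Origin: centre of its underside, z up through the board side. Both ends are alike. It starts in the sleeve, its +x end 35 to 45 out of the mouth, underside 3 above the bench. Grip it across its 32 width.
- sleeve: Grey rectangular plastic tube fixed flat on the bench: 130 long (x), 42 wide, 36 high, walls and floor 3, bore 36 x 30. Origin: centre of its underside. The module slides out along the sleeve's +x. A foot strap 86 wide, 3 high crosses it 30 behind the origin.
- sleeve_mouth (a point): Centre of the lower edge of the sleeve's open mouth, at sleeve x = 65, 3 above the bench (on the bore's floor); same axes as the sleeve.
- stage: Inspection stage fixed to the bench: steel plate 250 long (x) x 90 wide (y) x 12 thick. Origin: centre of its underside; upper face at z = 12. Four fixed side lugs on it, 30 long, 6 wide, 8 high, centred at x = +/-53, inner faces at y = +/-18.5; free room for fingers between x = -38 and +38. End brackets at x = +/-118 to 125 rise 28 above the plate.
- stop_a_face (a point): Middle of the inner face of the white sprung stop at the stage's +x end; at rest at stage x = +76. The stop is a square-edged block 20 thick, 36 wide, its top 22 above the plate. At rest the two stops leave 152 between them for the 160 long module.
- stop_b_face (a point): The same at the stage's -x end; at rest at stage x = -76. Its own x axis points outwards, to the stage's -x.
- stop_a (a joint): Travel of the +x stop, m: 0 at rest, grows as it is pushed outwards, at most 0.018. Spring: 2 N to start moving, then 0.4 N more per mm (12 mm takes 6.8 N). With the module centred each stop is pushed back 4 mm.
- stop_b (a joint): Travel of the -x stop, m: 0 at rest, grows as it is pushed outwards (to stage -x), at most 0.018; same spring.
- fan: Black square axial fan 80 x 80 x 25 lying flat on the bench, a bystander. Origin: centre of its underside.
- adapter: Grey adapter box 100 x 40 x 20 with a black plug at one end, a bystander. Origin: centre of the box's underside.
- driver: Screwdriver with black handle, 180 long, lying on the bench along its x, a bystander. Origin: near its middle.

How it is judged (in metres and radians):
On the way, in this order (a step that is already met when the one before it is completed fails the run):
1. the module is wholly out of the sleeve, lying flat on the bench, let go (x of module in the frame of sleeve above 0.146 m and height (world z) of module below 0.004 m and angle between module's own z axis and vertical below 0.04 rad and linear speed of module below 0.01 m/s and contact force between the fingers and module below 0.1 N), for 0.2 s.
2. the module is lifted off the bench, held by its middle (TCP within 30 mm of its centre along its length) (x of the grasp point in the frame of module between -0.03 and 0.03 m and contact force between the fingers and module above 1 N and height (world z) of module above 0.025 m), for 0.1 s.
At the end, for the whole second after the job is handed in: The module lies flat (within 0.03 rad, underside within 2 mm of the plate's upper face) on the stage, board side up, along it within 0.06 rad, its centre within 3 mm of the stage's centre lengthwise and 4 mm sideways, both end stops pushed back by it at least 1 mm, at rest and released (x of module in the frame of stage between -0.003 and 0.003 m and y of module in the frame of stage between -0.004 and 0.004 m and z of module in the frame of stage between 0.01 and 0.0145 m and angle between module's own z axis and vertical below 0.03 rad and angle between the x axis of module and the x axis of stage, either way round below 0.06 rad and value of joint each of stop_a, stop_b above 0.001 m and linear speed of module below 0.01 m/s and contact force between the fingers and module below 0.1 N); the robot touches nothing.
It fails at once if the fan is moved more than 20 mm (distance of fan from where it was at the start of the episode above 0.02 m).
It fails at once if the adapter box is moved more than 20 mm (distance of adapter from where it was at the start of the episode above 0.02 m).
It fails at once if the screwdriver is moved more than 20 mm (distance of driver from where it was at the start of the episode above 0.02 m).
It also fails if it takes over 61 s, if anything falls off the work surface, if the arm or the gripper's body presses on something with over 40 N, if the wrist force passes 120 N, or if a joint passes its speed limit or range.

## Working session

There is one attempt and no reset: what is moved stays moved. The work goes in short steps, each a Python script; the robot and the scene stay as the last script left them, time stands still between calls to the robot, and variables do not carry over. Pictures are saved under pics/ and viewed, at most 10 in all, crops included, and the job is handed in when it is done.

```bash
ls; mkdir -p pics
python3 - <<'E'
from workcell import robot, cams, order
import cv2,numpy as np
for n in("scene","top"):
    c=cams.camera(n); cv2.imwrite(f"pics/{n}0.png",cv2.resize(c["image"],(800,600),interpolation=cv2.INTER_CUBIC))
    print(n,c["fx"],c["fy"],c["cx"],c["cy"],[k for k in c]);print(np.round(c["cam_to_world"],3))
s=robot.read_state();print(s["time"],s["finger_gap"],np.round(s["tool_rot"],3))
E
```

```text
pics
workcell.py
scene 407.7659739313678 407.7659739313678 255.509743870254 198.50358846575946 ['image', 'fx', 'fy', 'cx', 'cy', 'cam_to_world']
[[-5.50000e-02 -5.54000e-01  8.31000e-01  1.42782e+03]
 [ 9.98000e-01 -3.50000e-02  4.30000e-02  2.07420e+01]
 [ 5.00000e-03  8.32000e-01  5.55000e-01  6.13488e+02]
 [ 0.00000e+00  0.00000e+00  0.00000e+00  1.00000e+00]]
top 355.3382141118178 355.3382141118178 255.85488855834873 190.2438265752621 ['image', 'fx', 'fy', 'cx', 'cy', 'cam_to_world']
[[ 1.10000e-02  9.98000e-01 -5.60000e-02  5.15384e+02]
 [-1.00000e+00  1.10000e-02 -1.10000e-02  1.96000e+00]
 [-1.00000e-02  5.60000e-02  9.98000e-01  8.28500e+02]
 [ 0.00000e+00  0.00000e+00  0.00000e+00  1.00000e+00]]
0.1 85.55297994155865 [[-0.922  0.387 -0.   ]
 [ 0.387  0.922 -0.001]
 [-0.    -0.001 -1.   ]]
```

View pics/top0.png

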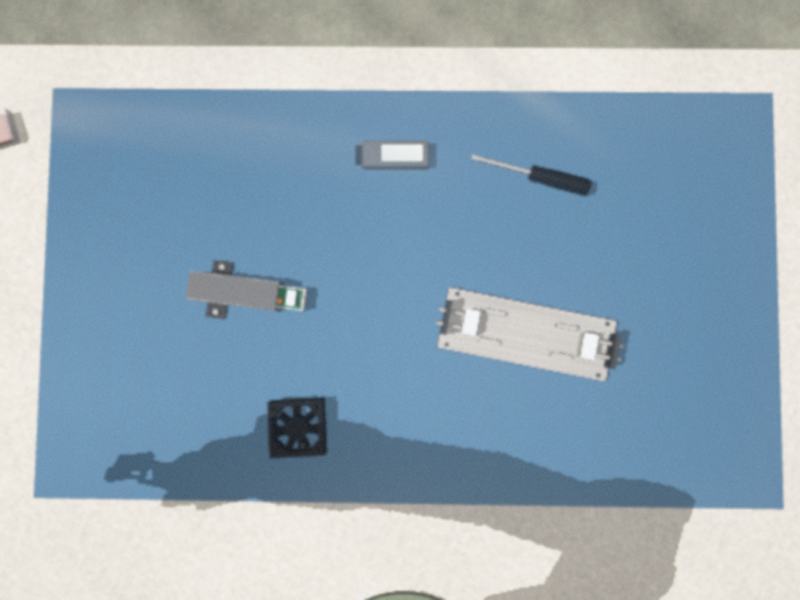

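View pics/scene0.png

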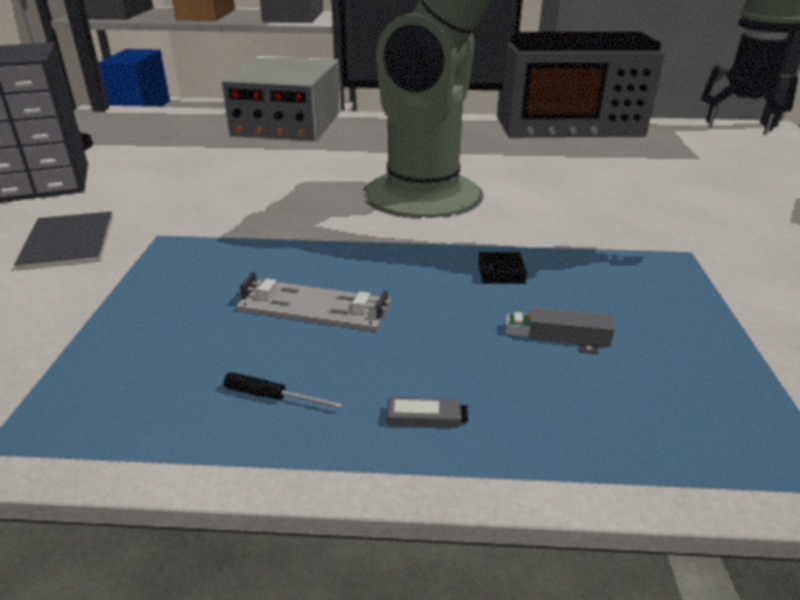

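Top view: the sleeve spans (188..280, 272..308) px with the module end at about (306, 298). The stage corners are at about (452,289), (617,320), (606,381) and (438,348). The path from the sleeve mouth toward the stage is clear.

```bash
cat > h.py <<'E'
import numpy as np, cv2, pickle
from workcell import robot, cams, order
def ray(c,uv):
    T=c["cam_to_world"]; d=np.array([(uv[0]-c["cx"])/c["fx"],-(uv[1]-c["cy"])/c["fy"],-1.])
    return T[:3,3],T[:3,:3]@d
def onz(c,uv,z):
    o,d=ray(c,uv); return o+d*(z-o[2])/d[2]
def tri(c1,a,c2,b):
    o1,d1=ray(c1,a);o2,d2=ray(c2,b)
    s=np.linalg.lstsq(np.c_[d1,-d2],o2-o1,rcond=None)[0]
    p,q=o1+s[0]*d1,o2+s[1]*d2; return (p+q)/2,np.linalg.norm(p-q)
def proj(c,p):
    T=c["cam_to_world"]; q=T[:3,:3].T@(np.array(p)-T[:3,3])
    return np.array([c["cx"]+c["fx"]*q[0]/-q[2],c["cy"]-c["fy"]*q[1]/-q[2]])
def rot(yaw,pitch=0):
    """tool down, tool x along yaw heading; pitch>0 raises the +x (heading) end"""
    c,s=np.cos(yaw),np.sin(yaw)
    R=np.array([[c,s,0],[s,-c,0],[0,0,-1.]])   # cols x=heading, y, z=down
    a=np.array([s,-c,0])                        # rotation axis raising heading
    return cv2.Rodrigues(a*pitch)[0]@R
def snap(n,f):
    c=cams.camera(n); pickle.dump(c,open(f"pics/{f}.pkl","wb")); return c
def load(f): return pickle.load(open(f"pics/{f}.pkl","rb"))
E
python3 - <<'E'
from h import *
c=snap("top","top0"); k=.64
for n,p,z in [("sl_far1",(189,272),36),("sl_far2",(188,300),36),("mouth1",(281,281),36),("mouth2",(277,309),36),("modend",(306,299),15)]+[("st",p,12) for p in((452,289),(617,320),(606,381),(438,348))]:
    print(n,np.round(onz(c,np.array(p)*k,z),1))
print(np.round(rot(0.3,0.1),3))
E
```

```text
sl_far1 [592.8 314.4  36. ]
sl_far2 [552.5 314.5  36. ]
mouth1 [581.2 181.4  36. ]
mouth2 [541.  186.2  36. ]
modend [556.8 148.7  15. ]
st [574.  -65.8  12. ]
st [ 531.1 -307.4   12. ]
st [ 442.2 -290.5   12. ]
st [487.2 -45.9  12. ]
[[ 0.951  0.296  0.095]
 [ 0.294 -0.955  0.03 ]
 [ 0.1    0.    -0.995]]
```

Run:
```python
from h import *
for f,p in [("m1",(561,180,230)),("m2",(561,110,230)),("s1",(530,-110,260)),("s2",(485,-250,260))]:
    for yaw in (-1.7,-1.7+np.pi):
        try: robot.movep(np.array(p,float),rot(yaw)); break
        except robot.PlanningError as e: print(f,yaw,e)
    c=snap("wrist",f); print(f,yaw,np.round(c["cam_to_world"],2).tolist(),c["fx"],robot.read_state()["time"],robot.read_state()["qpos"][-1])
a=[load(f)["image"] for f in("m1","m2","s1","s2")]
cv2.imwrite("pics/w4.png",cv2.resize(np.vstack([np.hstack(a[:2]),np.hstack(a[2:])]),(800,600),interpolation=cv2.INTER_AREA))
```

```text
m1 -1.7 [[-0.99, -0.12, -0.04, 550.38], [0.13, -0.94, -0.31, 99.89], [0.0, -0.31, 0.95, 354.27], [0.0, 0.0, 0.0, 1.0]] 282.3680922322603 2.4667 2.430744818529445
m2 -1.7 [[-0.99, -0.13, -0.04, 550.49], [0.13, -0.94, -0.31, 28.46], [0.0, -0.31, 0.95, 354.29], [0.0, 0.0, 0.0, 1.0]] 282.3680922322603 2.9333 2.4881678958823032
s1 -1.7 [[-0.99, -0.12, -0.04, 519.82], [0.13, -0.94, -0.31, -189.63], [0.0, -0.31, 0.95, 384.15], [0.0, 0.0, 0.0, 1.0]] 282.3680922322603 4.3333 2.4850666637774843
s2 -1.7 [[-0.99, -0.12, -0.04, 474.53], [0.13, -0.94, -0.31, -330.71], [0.0, -0.31, 0.95, 384.12], [0.0, 0.0, 0.0, 1.0]] 282.3680922322603 8.4 -2.1683720523201213
```

View pics/w4.png

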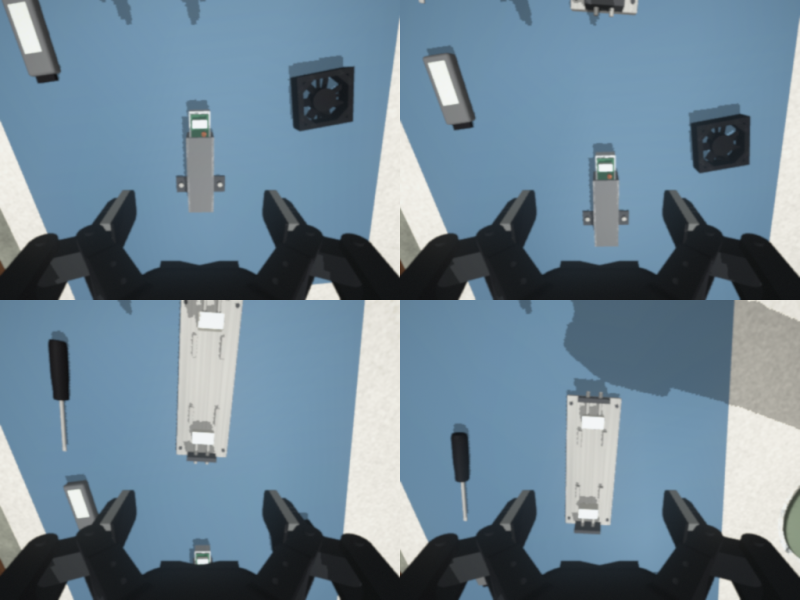

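The wrist pictures show the sleeve with the green module end, and the whole stage in s2 (lower right). I'm enlarging these.

Run:
```python
from h import *
def crop(f,x,y,w,h,k): return cv2.resize(load(f)["image"][y:y+h,x:x+w],None,fx=k,fy=k,interpolation=cv2.INTER_CUBIC)
cv2.imwrite("pics/zm.png",np.hstack([crop("m1",215,125,80,150,4),crop("m2",225,185,80,150,4)]))
cv2.imwrite("pics/zs.png",np.hstack([crop("s1",215,8,100,200,3),crop("s2",200,110,100,200,3)]))
```

```text
(no output)
```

View pics/zm.png

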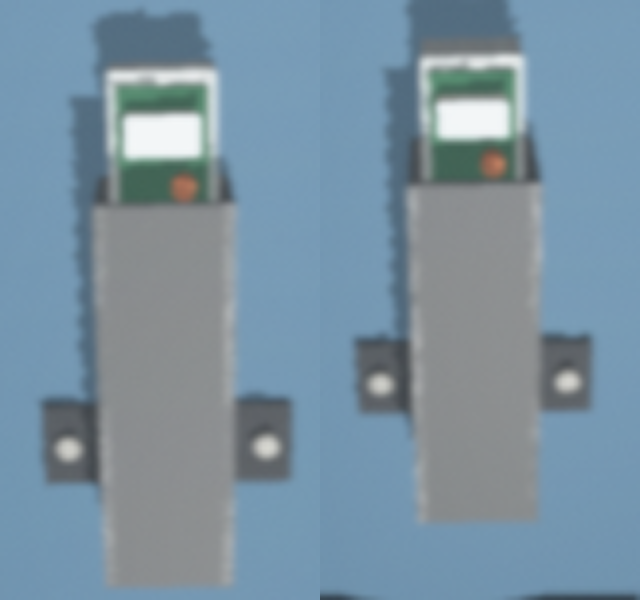

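View pics/zs.png

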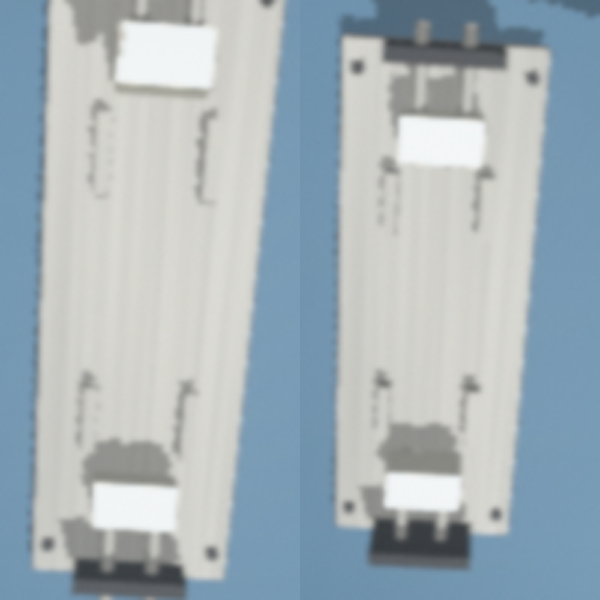

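Read-offs: in the zm crop, the module's end edge is at (107,72)-(217,70) in m1 and (420,57)-(524,55) in m2, and the mouth's top corners are at (93,205)/(236,203). In the zs crop, the stops' inner top corners are at (116,82)/(214,87), (94,483)/(178,487) in s1 and (398,161)/(486,166), (386,474)/(461,476) in s2.

Run:
```python
from h import *
m1,m2,s1,s2=map(load,("m1","m2","s1","s2"))
P={}
def M(n,a,b,z):
    a=(215+a[0]/4,125+a[1]/4);b=(225+(b[0]-320)/4,185+b[1]/4)
    p,e=tri(m1,a,m2,b);P[n]=(onz(m1,a,z)+onz(m2,b,z))/2
    print(n,np.round(p,1),round(e,1),np.round(onz(m1,a,z),1),np.round(onz(m2,b,z),1))
def S(n,a,b,z):
    a=(215+a[0]/3,8+a[1]/3);b=(200+(b[0]-300)/3,110+b[1]/3)
    p,e=tri(s1,a,s2,b);P[n]=(onz(s1,a,z)+onz(s2,b,z))/2
    print(n,np.round(p,1),round(e,1),np.round(onz(s1,a,z),1),np.round(onz(s2,b,z),1))
M("modL",(107,72),(420,57),21);M("modR",(217,70),(524,55),21)
M("mouL",(93,205),(408,184),36);M("mouR",(236,203),(540,182),36)
M("farL",(107,585),(419,521),36);M("farR",(233,585),(538,520),36)
S("fL",(116,82),(398,161),34);S("fR",(214,87),(486,166),34)
S("nL",(94,483),(386,474),34);S("nR",(178,487),(461,476),34)
S("pL",(32,568),(335,526),12);S("pR",(224,578),(508,534),12)
for p in((343,37),(550,46)): print("plate far",np.round(onz(s2,(200+(p[0]-300)/3,110+p[1]/3),12),1))
mid=lambda a,b:(P[a]+P[b])/2
for nm,a,b in(("sleeve",mid("farL","farR"),mid("mouL","mouR")),("mod",mid("mouL","mouR"),mid("modL","modR")),("stops",mid("nL","nR"),mid("fL","fR"))):
    d=b-a;print(nm,np.round(a,1),np.round(b,1),"len",round(np.hypot(*d[:2]),1),"yaw",round(np.arctan2(d[1],d[0]),4))
for a,b in(("modL","modR"),("mouL","mouR"),("farL","farR"),("fL","fR"),("nL","nR"),("pL","pR")):
    d=P[b]-P[a];print(a,b,round(np.hypot(*d[:2]),1),round(np.arctan2(d[1],d[0])+np.pi/2,3))
for n in ("nL","fL"): pass
```

```text
modL [572.5 150.1  19.8] 0.3 [572.3 149.9  21. ] [572.6 149.7  21. ]
modR [540.1 153.7  20. ] 0.0 [540.1 153.5  21. ] [540.1 153.3  21. ]
mouL [581.1 185.6  35.9] 0.1 [581.  185.5  36. ] [581.1 185.5  36. ]
mouR [539.8 190.5  35.7] 0.8 [539.5 190.4  36. ] [540.2 190.3  36. ]
farL [595.3 312.6  38.1] 0.0 [595.6 314.1  36. ] [595.6 314.5  36. ]
farR [554.6 319.   36.7] 0.1 [554.6 319.5  36. ] [554.5 319.6  36. ]
fL [ 512.7 -253.5   32.7] 0.3 [ 512.6 -253.2   34. ] [ 512.7 -253.8   34. ]
fR [ 476.4 -246.8   33.6] 0.8 [ 476.9 -246.9   34. ] [ 476.1 -246.8   34. ]
nL [ 541.6 -104.    35.6] 0.2 [ 541.6 -103.6   34. ] [ 542.1 -103.    34. ]
nR [506.5 -97.3  34.2] 0.1 [506.4 -97.2  34. ] [506.6 -97.2  34. ]
pL [577.3 -61.9  13.1] 0.2 [577.3 -61.5  12. ] [577.6 -61.1  12. ]
pR [488.9 -45.3  13.2] 0.2 [488.9 -44.9  12. ] [488.8 -44.4  12. ]
plate far [ 530.  -305.8   12. ]
plate far [ 442.4 -290.4   12. ]
sleeve [575.1 316.9  36. ] [560.4 187.9  36. ] len 129.8 yaw -1.6838
mod [560.4 187.9  36. ] [556.3 151.6  21. ] len 36.6 yaw -1.6853
stops [ 524.2 -100.2   34. ] [ 494.5 -250.2   34. ] len 152.8 yaw -1.7659
modL modR 32.6 4.6
mouL mouR 41.5 4.596
farL farR 41.4 4.585
fL fR 36.8 4.531
nL nR 35.9 4.542
pL pR 90.2 4.527
```

Run:
```python
from h import *
yaw=-1.684; R=rot(yaw+np.pi); d=np.array([np.cos(yaw),np.sin(yaw),0])
end=np.array([556.3,151.6,0]); g=end-14*d
t=lambda:(round(robot.read_state()["time"],2))
robot.movep(g+[0,0,110],R); print(t(),np.round(robot.read_state()["qpos"],2))
print(robot.movel(g+[0,0,24],max_speed=120,guard=8)); s=robot.read_state(); print(s["eef_pos"])
robot.clamp(); s=robot.read_state(); print("gap",s["finger_gap"],s["gripper_force"],t(),s["ft_force"])
print(robot.movel(g+140*d+[0,0,24],max_speed=70,guard=25)); s=robot.read_state(); print(s["eef_pos"],s["finger_gap"],t(),s["ft_force"])
c=snap("wrist","a1");q=snap("top","a1t")
cv2.imwrite("pics/a1.png",np.hstack([cv2.resize(c["image"],(400,300)),cv2.resize(q["image"][150:260,100:250],(400,300))]))
```

```text
10.09 [-0.22  0.64 -0.24  1.82  0.22  0.71 -0.7 ]
False
[558.25862315 165.60247388  24.57821095]
gap 30.50611968162435 63.152761459350586 11.5 [-2.32685002 -1.43627854  7.29273237]
False
[542.1076437   26.73674575  23.99035615] 30.38756140258451 13.65 [ 0.29241525  0.2201134  -2.37815223]
```

View pics/a1.png

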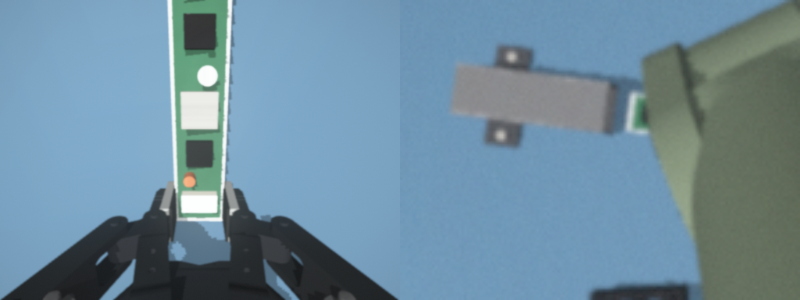

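The module is fully out: its near end is between the pads and there is a gap to the sleeve mouth. I'll lay it down, let go and measure it.

Run:
```python
from h import *
yaw=-1.684; R=rot(yaw+np.pi); d=np.array([np.cos(yaw),np.sin(yaw),0])
s=robot.read_state();p=np.array(s["eef_pos"])
print(robot.movel(p-[0,0,4.5],max_speed=20,guard=4),robot.read_state()["eef_pos"][2],robot.read_state()["time"])
robot.open_gripper(); robot.wait(.2)
robot.movel(p+[0,0,90],max_speed=200)
m=np.array([556.3,151.6,0])+60*d
robot.movep(m+20*d+[0,0,230],R);snap("wrist","b1")
robot.movep(m-30*d+[0,0,230],R);snap("wrist","b2")
print(robot.read_state()["time"])
cv2.imwrite("pics/b.png",np.hstack([cv2.resize(load(f)["image"][70:270,190:320],None,fx=3,fy=3,interpolation=cv2.INTER_CUBIC) for f in("b1","b2")]))
```

```text
True 21.556570227718424 13.9833
16.3667
```

View pics/b.png

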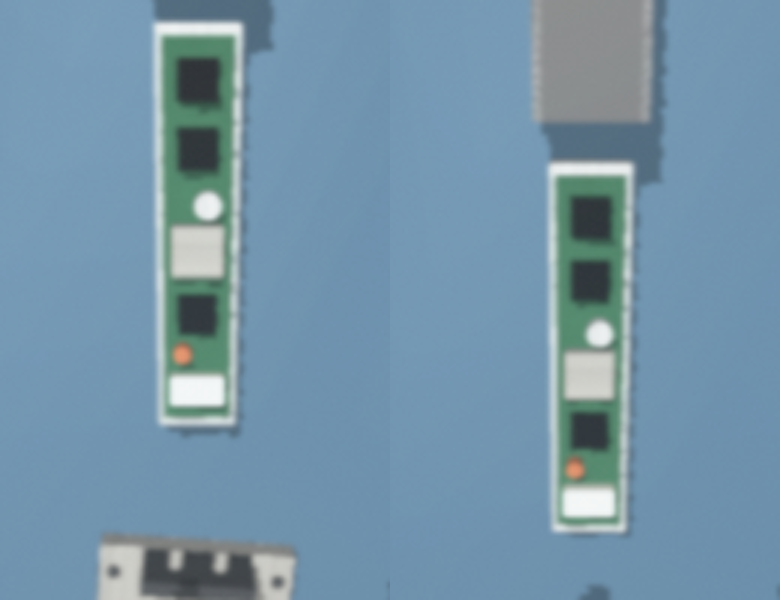

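The module lies flat, clear of the sleeve. Its corners are at (155,25),(242,25),(236,425),(159,425) in b1 and (550,165),(632,165),(626,531),(554,531) in b2. The mouth corners at (533,122)/(652,122) in b2 let me compare with the earlier views.

Run:
```python
from h import *
b1,b2=load("b1"),load("b2")
A=[(155,25),(242,25),(236,425),(159,425)];B=[(550,165),(632,165),(626,531),(554,531)]
pa=lambda p:(190+p[0]/3,70+p[1]/3); pb=lambda p:(190+(p[0]-390)/3,70+p[1]/3)
Q=[]
for a,b in zip(A,B):
    p,e=tri(b1,pa(a),b2,pb(b)); q1,q2=onz(b1,pa(a),18),onz(b2,pb(b),18); Q.append((q1+q2)/2)
    print(np.round(p,1),round(e,1),np.round(q1,1),np.round(q2,1))
Q=np.array(Q);c=Q.mean(0);d=(Q[2]+Q[3]-Q[0]-Q[1])/2;print("centre",c,"len",np.linalg.norm(d),"yaw",np.arctan2(d[1],d[0]))
for p in((533,122),(652,122)):print("mouth",np.round(onz(b2,pb(p),36),1))
for p in((100,545),(296,556)):print("plate",np.round(onz(b1,pa(p),12),1))
C=np.array([509.5,-175.3,12]);
for yaw in(1.3816,-1.76):
  for pit in(.2,-.2):
    q=robot.inverse_kinematics(C+[0,0,38],rot(yaw,pit)); print(yaw,pit,None if q is None else np.round(q,2))
```

```text
[543.3 171.8  16.3] 0.2 [543.3 171.7  18. ] [543.5 172.   18. ]
[575.2 168.2  15.9] 0.3 [575.2 168.   18. ] [575.  168.4  18. ]
[557.2   8.7  16.8] 0.1 [557.3   9.2  18. ] [557.2   9.4  18. ]
[524.8  12.7  17.6] 0.8 [524.4  12.9  18. ] [525.2  12.9  18. ]
centre [550.14372667  90.56933025  18.        ] len 159.970664514535 yaw -1.6852147225928698
mouth [540.3 189.4  36. ]
mouth [582.9 184.5  36. ]
plate [489.4 -45.6  12. ]
plate [578.3 -61.5  12. ]
1.3816 0.2 [ 0.6   0.73 -0.37  1.91  0.09  0.56  0.05]
1.3816 -0.2 [ 0.15  0.69 -0.06  1.97  0.48  0.55 -0.5 ]
-1.76 0.2 [ 0.66  0.82 -0.79  1.95  1.04  0.91  2.19]
-1.76 -0.2 [-0.19  0.91  0.8   1.96 -1.13  0.91 -2.01]
```

```bash
cat >> h.py <<'E'
SY=-1.76; E_=np.array([np.cos(SY),np.sin(SY),0]); SC=np.array([509.5,-175.3,12.])
def pose(th,xtop,h,G=22.):
    """TCP pose: tilt th, low end's foremost point at stage x=xtop, low bottom edge h above plate"""
    Cx=xtop-80*np.cos(th)-18*np.sin(th); Cz=h+80*np.sin(th)
    return SC+E_*(Cx+G*np.sin(th))+[0,0,Cz+G*np.cos(th)], rot(SY+np.pi,th)
def st(tag):
    s=robot.read_state(); print(tag,round(s["time"],2),np.round(s["eef_pos"],1),"gap",round(s["finger_gap"],1),"F",np.round(s["ft_force"],1),"Fe",round(float(np.dot(s["ft_force"],E_)),1)); return s
E
python3 - <<'E'
from h import *
c=np.array([550.1,90.6,0]);R=rot(-1.685+np.pi)
robot.movep(c+[0,0,100],R)
print(robot.movel(c+[0,0,22],max_speed=120,guard=8));robot.clamp();st("grip")
robot.movel(c+[0,0,110],max_speed=120);robot.wait(.1);st("lift")
p,R=pose(.2,72,45);robot.movep(p,R);st("above")
p,R=pose(.2,72,2);print(robot.movel(p,R,max_speed=60,guard=5));st("down")
c=snap("wrist","d1");q=snap("scene","d1s")
cv2.imwrite("pics/d1.png",np.hstack([cv2.resize(c["image"],(400,300)),cv2.resize(q["image"][150:240,120:280],(400,300),interpolation=cv2.INTER_CUBIC)]))
E
```

```text
False
grip 18.32 [550.2  90.6  22.5] gap 30.6 F [-1.4 -1.1 10.3] Fe 1.4
lift 19.31 [549.6  90.5 109.2] gap 30.6 F [-0.1 -1.1 -2.6] Fe 1.1
above 20.4 [ 511.1 -168.3   94.5] gap 30.5 F [-0.2 -0.1 -1.7] Fe 0.1
False
down 21.27 [ 510.7 -169.8   51.6] gap 30.7 F [ 0.3 -0.7 -1.5] Fe 0.7
```

View pics/d1.png

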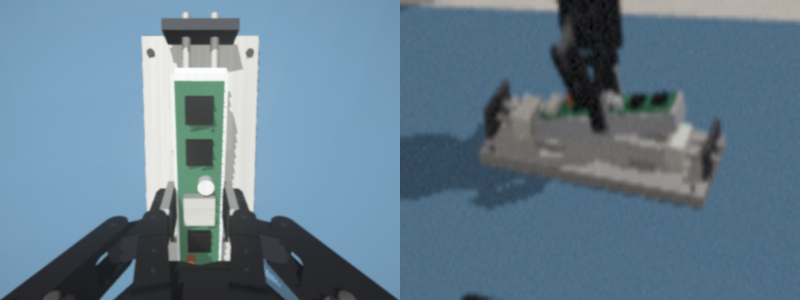

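The module is tilted with its low end inside the far stop and between the lugs, and its raised end stands over the near stop. Next I push and flatten it.

Run:
```python
from h import *
p,R=pose(.2,89,1.5);print(robot.movel(p,R,max_speed=30,guard=15));st("push")
for th in(.15,.1,.05):
    p,R=pose(th,89,1.2);g=robot.movel(p,R,max_speed=30,guard=15);st(f"{th} {g}")
    if g: break
c=snap("wrist","e1");q=snap("scene","e1s")
cv2.imwrite("pics/e1.png",np.hstack([cv2.resize(c["image"],(400,300)),cv2.resize(q["image"][150:240,120:280],(400,300),interpolation=cv2.INTER_CUBIC)]))
```

```text
False
push 22.08 [ 507.5 -186.2   51.1] gap 30.6 F [1.5 6.2 0.2] Fe -6.4
0.15 False 22.38 [ 507.8 -184.6   47. ] gap 30.3 F [0.5 6.3 1. ] Fe -6.3
0.1 False 22.66 [ 507.9 -183.9   43.1] gap 30.5 F [0.7 5.9 1.3] Fe -6.0
0.05 False 22.94 [ 508.1 -183.4   39.2] gap 30.6 F [0.9 7.3 1.1] Fe -7.3
```

Forces match about 12 mm of stop travel, with no jam. I flatten it the rest of the way.

Run:
```python
from h import *
p,R=pose(0,88.5,1);print(robot.movel(p,R,max_speed=30,guard=12));st("flat")
p,R=pose(0,80,.5);print(robot.movel(p,R,max_speed=20,guard=12));st("centre")
print(robot.movel(p-[0,0,3],max_speed=15,guard=6));st("seat")
c=snap("wrist","f1");q=snap("scene","f1s")
cv2.imwrite("pics/f1.png",np.hstack([cv2.resize(c["image"],(400,300)),cv2.resize(q["image"][150:240,120:280],(400,300),interpolation=cv2.INTER_CUBIC)]))
```

```text
False
flat 23.33 [ 508.3 -182.6   35. ] gap 30.4 F [ 1.   6.7 -1.5] Fe -6.8
False
centre 23.91 [ 509.6 -175.8   34.6] gap 30.4 F [ 1.8 -0.3  1.9] Fe -0.0
True
seat 24.12 [ 509.7 -175.7   34.5] gap 30.7 F [-3.6  1.1 16. ] Fe -0.4
```

View pics/f1.png

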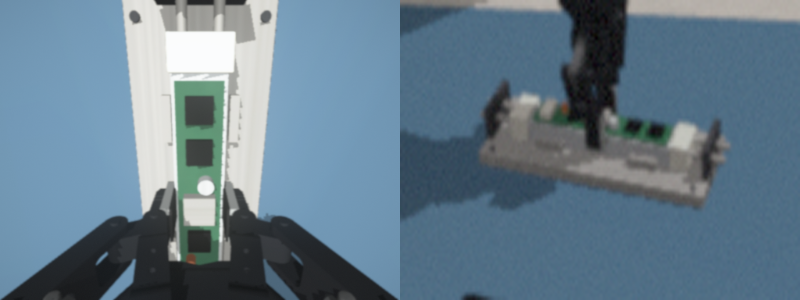

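It is flat between the stops with the net lengthwise force at 0, so it is balanced. I release, back off and check.

Run:
```python
from h import *
robot.open_gripper();robot.wait(.2)
p=np.array(robot.read_state()["eef_pos"])
robot.movel(p+[0,0,100],max_speed=100)
robot.movep(SC-25*E_+[0,0,230],rot(SY+np.pi));st("up")
c=snap("wrist","g1")
uv=np.array([proj(c,SC+E_*x+[0,0,10]) for x in(-125,125)]);print(uv)
x0=int(uv[:,0].mean())-60;y0=max(0,int(uv[:,1].min())-15);print(x0,y0)
cv2.imwrite("pics/g1.png",cv2.resize(c["image"][y0:y0+240,x0:x0+130],None,fx=2.5,fy=2.5,interpolation=cv2.INTER_CUBIC))
```

```text
up 26.67 [ 514.2 -150.7  242.3] gap 85.2 F [-0.5  0.2 -1.3] Fe -0.1
[[254.8127903   77.36438533]
 [255.05531276 267.15284876]]
194 62
```

View pics/g1.png

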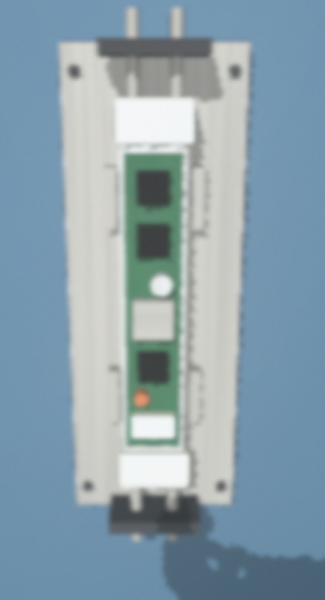

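The module lies flat between the lugs, with both white stops against its ends. Stop inner edges are at v=143 and 454, the board ends at v=153 and 445, and the plate corners at (60,42),(250,42),(77,503),(232,503).

Run:
```python
from h import *
c=load("g1");f=lambda u,v:(194+u/2.5,62+v/2.5)
P=np.array([onz(c,f(*p),12) for p in((60,42),(250,42),(77,503),(232,503))]);pc=P.mean(0);a=(P[2]+P[3]-P[0]-P[1])/2;a/=np.linalg.norm(a);n=np.array([-a[1],a[0],0])
print("plate",pc,np.arctan2(a[1],a[0]))
for nm,p,z in(("stopT",(155,143),34),("stopB",(155,454),34),("boardT L",(126,153),20),("boardT R",(182,153),20),("boardB L",(128,445),20),("boardB R",(180,445),20)):
    q=onz(c,f(*p),z)-pc;print(nm,round(q@a,1),round(q@n,1))
```

```text
plate [ 510.61783297 -176.04099693   12.        ] -1.7612110370561105
stopT -80.2 -0.0
stopB 80.3 0.2
boardT L -74.4 -13.9
boardT R -74.4 13.0
boardB L 82.5 -14.6
boardB R 82.5 14.0
```

Stop faces are at -80.2 and +80.3, so the module is centred and each stop is pushed back about 4 mm. Sideways it is within 1 mm.

```bash
python3 -c "
from workcell import robot, cams, order
print(order.finish_job())"
```

```text
the job is handed in; nothing more can be done
None
```

The job is handed in at about 27 s of the 61 s: the module lies released on the stage, measured centred to about 0.1 mm with each stop pushed back about 4 mm, and the arm never went near the fan, adapter or screwdriver; no verdict came back.

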